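# Stack the sample plaques on the sloped stand

### The arm

A 6-joint arm with a two-finger parallel gripper is mounted at the origin on a cart in front of the work surface, level with it; the furniture and walls round the work are solid. World frame = base frame: x ahead of the robot, y to its left, z up, the work surface at z = 0. Lengths are in m, angles in rad, forces in N, time in s.
With the tool pointing down it reaches from about 0.35 to 0.775 m from the base axis. Payload 7.3 kg.
Tool frame: the origin (TCP) lies on the centre line of the jaws, within the pads' length; the fingertips stand 14 mm ahead of it and the grasp point (between the pads) lies 5 mm behind it; z points along the fingers, y is the direction in which the jaws open and shut (so a half turn about z gives the same grasp; the last joint's range is limited). The gripper opens to 92 mm and grips with 3 to 60 N. Pads are 19 mm wide; open, the fingers measure 130 mm over their backs; the gripper's body (75 mm by 190 mm) begins 47 mm behind the grasp point.
Start: joints at [-1.473, 0.342, 1.524, -0, 1.275, -0.146], TCP at [0.127, -0.509, 0.241] pointing down, gripper open.
Joint ranges: [-2.53, 2.53], [-0.77, 2.02], [0.04, 2.7], [-1, 4.14], [0.28, 2.66], [-3.11, 3.11]. Speed limits (rad/s): [2.57, 2.57, 3.14, 3.14, 3.14, 3.14].

### API

Orientations are given as [roll, pitch, yaw] about the fixed x, y, z axes, in that order (R = Rz(yaw) Ry(pitch) Rx(roll)).
In Python, from cell import telemetry, cams, robot gives the robot as it stands.
- The arm moves only by the tool servo_tool, never from a script. Its argument "targets" is text: rows parted by semicolons, each of 4 numbers parted by spaces: the shift along the tool's x, y, z in mm, then the turn about the tool's z in rad. In form: x y z yaw; .... A call has 1 to 20 rows; each row shifts and turns the pose as measured when the row begins, along the tool's axes as they then stand; what a row does not reach is not made up. A row lasts 1/8 s, in which the tool goes at most 62.5 mm and 10.7 degrees, less where a joint would pass 70% of its speed; a pose out of reach is approached as far as the arm can. A call with a gripper value outside its range is refused whole. "hand" is the opening, from 0 (shut) to 1 (fully open), set as the call begins (left out, the last holds). The fingers move at their own pace and stop on an object; "squeeze" is the grip in N (left out, the last holds). Time passes only in rows, so rows that do not move let the fingers close. It gives the time, the measured TCP pose, the force and the opening at its end, in the units of the state.
- telemetry.observe(): the state, without advancing time (a new reading comes with each control period).
- cams.read_camera(name): name is "side" or "top" or "wrist"; returns a dict with "color" (400x640x3 uint8, red, green, blue), "K" (3x3 intrinsics, pixels), "R" (3x3) and "t" (3): a world point X has camera coordinates R X + t. Camera axes: x right, y down, z forward; pixel columns grow to the right and rows downward; lengths in m; the calibration is good to about 2 mm. A picture is of the moment at which its call begins. There is no depth.
- robot.hand_in(): hands the job in, once; it reports no verdict.
Trained networks look in a picture, given as the dict that the camera call returned (one of the last four; its "shot" number tells which), for a name from the list of things; names that differ only in an ending like _2 or _b are one class to them, and where a whole thing is asked for, a point or a joint stands for the part that bears it (a point fixed in the world has none). Each returns a list of dicts, best first, with "score" (0 to 1); they miss things now and then, are a little off and sometimes report something else, mostly with a low value. They report only what shows in the picture. A call takes as long as a camera call. They do not tell look-alikes from the thing itself.
- cams.cut_out(picture, query): "region" (400x640 bool, what is visible of it) and "extent" ([centre column, centre row, width, height] in pixels, round what is visible of it).
The state is a dict: "time": time; "qpos": joint angles; "qvel": joint speeds; "joint_efforts": joint torques, N m; "tool_pos": TCP position; "tool_rot": TCP orientation; "contact_force": force on the tool from outside, world axes, zero at the start; "torque": the same for the moment, N m; "opening": finger opening in m.
Only numpy, scipy, OpenCV 4.12 (cv2) and the standard library are available. Lean on these libraries where they do the work, as an engineer would, in place of code of your own. Each camera call takes 0.05 s, during which the arm holds its last target.

### The job

Lay the green-faced sample plaque flat on the sloped stand, in the middle of its width, long side pointing up the slope and its lower end against the ledge. Then stack the white-faced plaque squarely on top of it, also with its lower end against the ledge. Leave the blue-faced plaque and the tin where they are.

Things in the scene. Friction and masses are not known exactly. Their poses are not given: they have to be found in the camera images.
- stand: the fixed sloped stand; origin at the centre of its underside, x away from the ledge, z up. An aluminium frame carries a plywood bed 170 mm wide and 142 mm long, tilted 20 degrees: low edge toward the robot, open at the sides and top. An aluminium ledge (backstop) closes the low edge over the full width, 8 mm thick, standing 42 mm out of the bed.
- bed_foot (a point): point on the bed's surface at the foot of the ledge, midway along it, 30 mm above the table. x runs up the slope, y along the ledge to the left seen from the robot, z square out of the bed. The ledge's inner face is at x = 0, the bed reaches x = 142 mm. Friction keeps a plaque where it is put, so it may need pushing down to the ledge.
- green_center (a point): centre (half-way up) of the green-faced sample plaque: a loose flat rigid slab with gold edges, 85 mm long (its x) by 50 mm wide (its y) by 16 mm thick (its z, up out of the coloured face); about 0.09 kg. It starts flat on the table, face up. It goes on the bed first.
- white_center (a point): centre (half-way up) of the white-faced sample plaque: a loose flat rigid slab with gold edges, 85 mm long (its x) by 50 mm wide (its y) by 16 mm thick (its z, up out of the coloured face); about 0.09 kg. It starts flat on the table, face up. It goes on top of the green one.
- blue_center (a point): centre (half-way up) of the blue-faced sample plaque: a loose flat rigid slab with gold edges, 85 mm long (its x) by 50 mm wide (its y) by 16 mm thick (its z, up out of the coloured face); about 0.09 kg. It starts flat on the table, face up. A bystander.
- green_plaque: the same green-faced plaque; origin at the centre of its underside, axes as for its centre
- white_plaque: the same white-faced plaque; origin at the centre of its underside, axes as for its centre
- tin_center (a point): centre of a round tin, 70 mm across and 44 mm high, dark blue with a cream lid, standing loose on the table: a bystander
Mind the look-alikes: they are no part of the job. Leave any brown or pink look-alike of the green_plaque alone.

How it is judged:
On the way:
1. the green plaque lies on the bed against the ledge, released (x of green_center in the frame of bed_foot between 0.035 and 0.0545 m and y of green_center in the frame of bed_foot between -0.025 and 0.025 m and z of green_center in the frame of bed_foot between 0.003 and 0.013 m and angle between the x axis of green_center and the x axis of bed_foot, either way round below 0.2 rad and angle between the z axis of green_center and the z axis of bed_foot, either way round below 0.175 rad and contact force between the fingers and green_plaque below 0.1 N), for 0.2 s.
At the end, for the whole second after the job is handed in: The green plaque lies flat on the bed and the white plaque flat on the green one, both released and at rest; each has its lower end within 12 mm of the ledge, its centre within 25 mm of the middle of the bed's width, and its long side within 11 degrees of straight up the slope (x of green_center in the frame of bed_foot between 0.035 and 0.0545 m and y of green_center in the frame of bed_foot between -0.025 and 0.025 m and z of green_center in the frame of bed_foot between 0.003 and 0.013 m and angle between the x axis of each of green_center, white_center and the x axis of bed_foot, either way round below 0.2 rad and angle between the z axis of each of green_center, white_center and the z axis of bed_foot, either way round below 0.175 rad and x of white_center in the frame of bed_foot between 0.035 and 0.0545 m and y of white_center in the frame of bed_foot between -0.025 and 0.025 m and z of white_center in the frame of bed_foot between 0.019 and 0.029 m and linear speed of each of green_plaque, white_plaque below 0.02 m/s); the robot touches nothing.
It fails at once if the blue plaque is moved by more than 25 mm (distance of blue_center from where it was at the start of the episode above 0.025 m).
It fails at once if the tin is moved by more than 25 mm (distance of tin_center from where it was at the start of the episode above 0.025 m).
It also fails if it takes over 56 s, if anything falls off the work surface, if the arm or the gripper's body presses on something with over 40 N, if the wrist force passes 120 N, or if a joint passes its speed limit or range.

## Working session

There is one attempt and no reset: what is moved stays moved. The work goes in short steps, Python scripts to look and compute and a tool call to move; the robot and the scene stay as the last step left them, time stands still between calls to the robot, and variables do not carry over. Pictures are saved under pics/ and viewed, and the job is handed in when it is done.

Besides the shell and the picture viewer there is one more tool, called after "Request:" as name(argument=value, ...) on one line, values as JSON. servo_tool: Moves the arm, as the interface text tells. Its arguments: {"type":"object","properties":{"targets":{"type":"string"},"hand":{"type":"number"},"squeeze":{"type":"number"}},"required":["targets"]}

```bash
ls; mkdir -p pics
python3 - <<'E'
from cell import telemetry, cams, robot
import cv2,pickle
print(telemetry.observe())
D={}
for n in ["side","top","wrist"]:
    p=cams.read_camera(n); D[n]=p
    cv2.imwrite(f"pics/a_{n}.png",p["color"][:,:,::-1])
    print(n,p["K"].tolist(),p["R"].tolist(),p["t"].tolist(),p["shot"])
    for q in ["green_plaque","stand","tin_center","blue_center"]:
        for r in cams.cut_out(p,q): print(n,q,round(r["score"],2),[round(float(v)) for v in r["extent"]])
pickle.dump(D,open("a.pkl","wb"))
E
```

```text
pics
{'time': 0.0, 'qpos': array([-1.47300008e+00,  3.42774147e-01,  1.52502480e+00, -4.62807418e-05,
        1.27541348e+00, -1.46014869e-01]), 'qvel': array([ 0.00013758, -0.00050386,  0.00250737,  0.00020142, -0.00019542,
        0.00118553]), 'joint_efforts': array([-1.04150106e-04, -4.31242418e+01, -2.44215882e+01,  7.18101813e-02,
        5.59618778e-02, -1.05017259e-04]), 'tool_pos': array([ 0.12669827, -0.50907534,  0.24001555]), 'tool_rot': array([-3.13998368e+00, -1.91887423e-04,  2.43824471e-01]), 'contact_force': array([-0.29109254,  0.40979361, -0.36862005]), 'torque': array([-0.01284963,  0.02215941,  0.01761536]), 'opening': 0.09188669989380657}
side [[403.21441132780666, 0.0, 317.49868370278074], [0.0, 403.21441132780666, 204.5754083537456], [0.0, 0.0, 1.0]] [[0.9023241648123858, -0.4310556456277058, -0.0014601260603622774], [-0.20882519183202633, -0.4341632371156596, -0.8762957964030004], [0.37709831722237624, 0.7910077837225957, -0.48177125821111294]] [-0.5355771428589825, 0.1638208689083431, 0.7829672935127195] 1
side green_plaque 0.96 [408, 237, 41, 21]
side green
[... 613 characters left out ...]
 0.5788173043714449, 0.8516569865277172] 2
top green_plaque 0.9 [286, 258, 33, 39]
top green_plaque 0.83 [376, 137, 38, 34]
top green_plaque 0.7 [369, 184, 35, 34]
top green_plaque 0.59 [303, 193, 35, 22]
top green_plaque 0.55 [426, 152, 37, 30]
top stand 0.82 [227, 202, 82, 64]
top tin_center 0.79 [323, 143, 25, 33]
wrist [[354.84720389380675, 0.0, 314.3318189106482], [0.0, 354.84720389380675, 195.60852287351622], [0.0, 0.0, 1.0]] [[0.2412586772991839, -0.9704605931986908, -0.0006983382378491574], [-0.9343789678684368, -0.23248297845861782, 0.26997705297325925], [-0.2621644427319701, -0.06448179413955561, -0.9628665033074837]] [-0.524728160303067, -0.03339370423433139, 0.3905800258951397] 3
```

View pics/a_top.png

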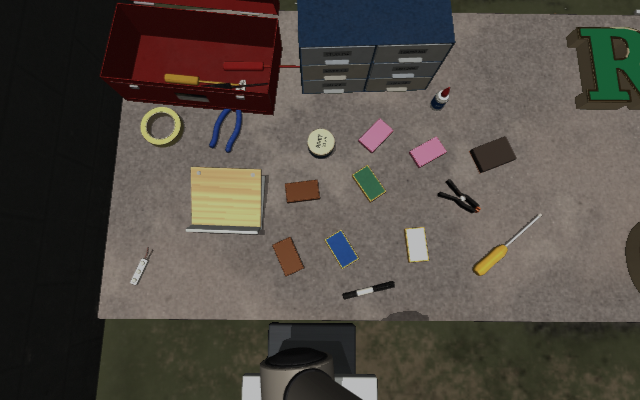

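View pics/a_side.png

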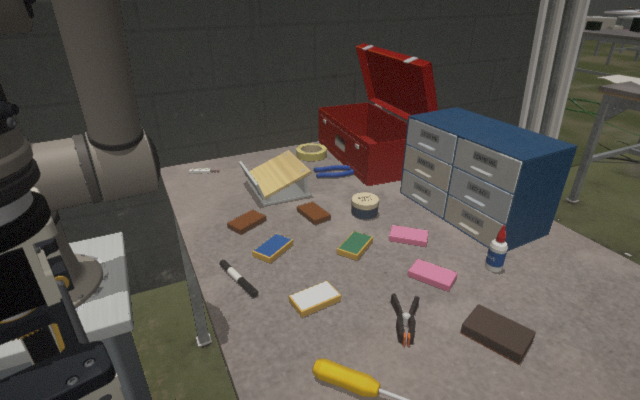

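View pics/a_wrist.png

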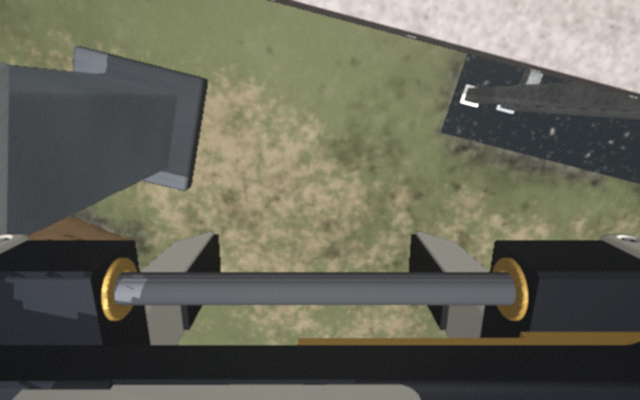

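```bash
cat > h.py <<'E'
import numpy as np,cv2,pickle
def ray(p,uv,z):
    uv=np.atleast_2d(uv).astype(float)
    K,R,t=map(np.array,(p["K"],p["R"],p["t"]))
    d=np.c_[uv,np.ones(len(uv))]@np.linalg.inv(K).T@R
    c=-R.T@t
    return c+d*((z-c[2])/d[:,2])[:,None]
def proj(p,X):
    K,R,t=map(np.array,(p["K"],p["R"],p["t"]))
    q=(np.atleast_2d(X)@R.T+t)@K.T
    return q[:,:2]/q[:,2:]
def mask(p,col):
    h=cv2.cvtColor(p["color"],cv2.COLOR_RGB2HSV)
    if col=="green": m=cv2.inRange(h,(45,70,30),(90,255,200))
    if col=="blue": m=cv2.inRange(h,(100,130,50),(125,255,255))
    if col=="white": m=cv2.inRange(h,(0,0,170),(180,45,255))
    return m
def pose(p,col,z,seed,rad=30):
    m=mask(p,col); w=np.zeros_like(m); cv2.circle(w,tuple(int(v) for v in seed),rad,255,-1); m&=w
    n,l,s,c=cv2.connectedComponentsWithStats(m)
    k=1+np.argmax(s[1:,4]); v,u=np.nonzero(l==k)
    X=ray(p,np.c_[u,v],z)[:,:2]
    (cx,cy),(a,b),ang=cv2.minAreaRect((X*1000).astype(np.float32))
    if a<b: ang+=90
    ang=np.deg2rad(ang); ang=(ang+np.pi/2)%np.pi-np.pi/2
    return np.round([cx,cy,a,b,ang],3),len(u),np.round(X.mean(0)*1000,1)
E
python3 - <<'E'
from h import *
D=pickle.load(open("a.pkl","rb"))
for n,s in (("top",dict(green=(369,184),white=(416,244),blue=(342,249))),("side",dict(green=(354,244),white=(315,297),blue=(272,247)))):
    for c in s: print(n,c,pose(D[n],c,.016,s[c],25))
t=D["top"]["color"][:,:,::-1]; s=D["side"]["color"][:,:,::-1]
A=cv2.resize(t[155:245,175:280],None,fx=7,fy=6,interpolation=cv2.INTER_CUBIC)
B=cv2.resize(s[140:215,230:325],None,fx=8,fy=8,interpolation=cv2.INTER_CUBIC)
C=cv2.resize(t[150:220,330:410],None,fx=8,fy=8,interpolation=cv2.INTER_CUBIC)
cv2.imwrite("pics/b_stand_top.png",A);cv2.imwrite("pics/b_stand_side.png",B[:600]);cv2.imwrite("pics/b_green.png",C)
E
```

```text
top green (array([ 6.17169e+02, -1.44139e+02,  7.78840e+01,  4.31400e+01,
        5.92000e-01]), 501, array([ 616.9, -144.2]))
top white (array([ 4.62504e+02, -2.61683e+02,  7.85660e+01,  4.34940e+01,
        1.04000e-01]), 559, array([ 462.2, -261.8]))
top blue (array([448.66 , -73.891,  77.13 ,  42.172,   0.555]), 536, array([448.5, -73.9]))
side green (array([ 6.17290e+02, -1.42991e+02,  7.43190e+01,  4.15730e+01,
        6.04000e-01]), 335, array([ 616.7, -143.5]))
side white (array([ 4.63155e+02, -2.59811e+02,  7.85510e+01,  4.42960e+01,
        1.02000e-01]), 691, array([ 462.5, -260.5]))
side blue (array([449.672, -72.685,  72.768,  37.708,   0.556]), 322, array([448.7, -73.3]))
```

View pics/b_stand_top.png

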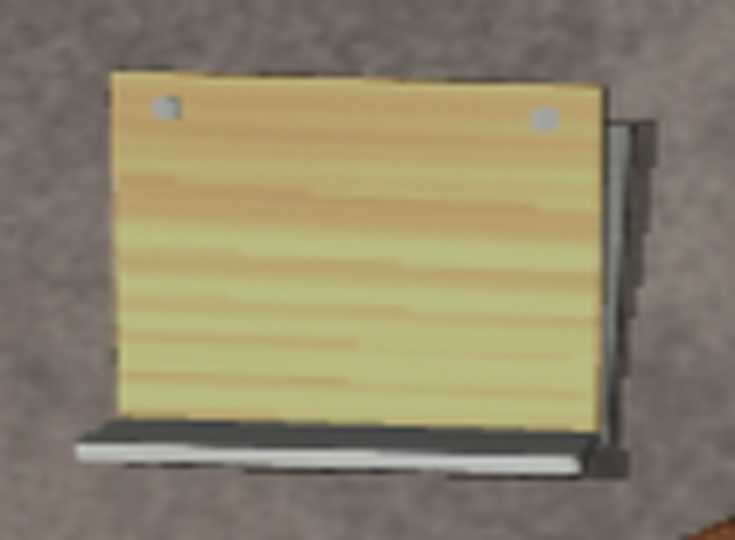

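View pics/b_stand_side.png

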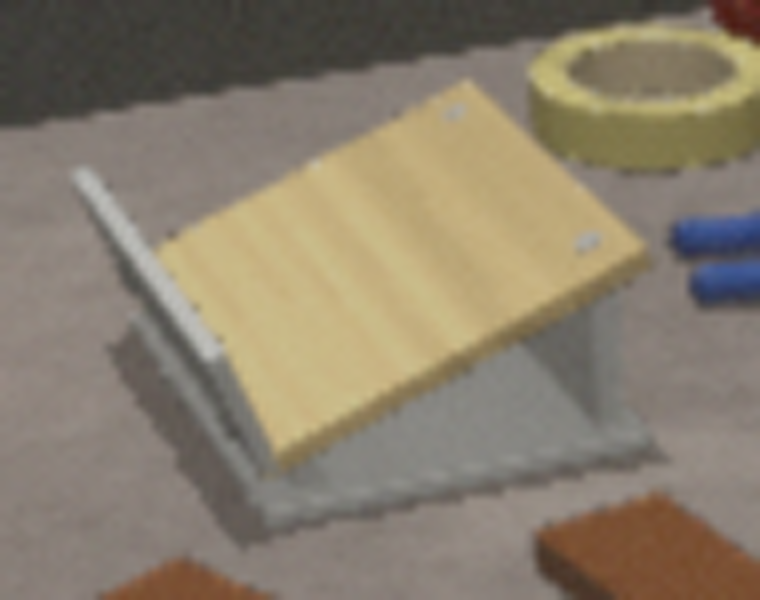

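View pics/b_green.png

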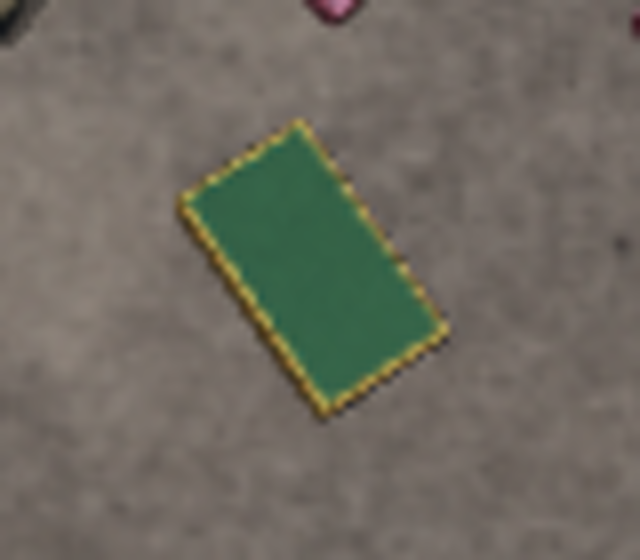

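Run:
```python
from h import *
from scipy.optimize import least_squares
D=pickle.load(open("a.pkl","rb"))
c,s=np.cos(np.deg2rad(20)),np.sin(np.deg2rad(20))
T=lambda u,v:(u/7+175-.43,v/6+155-.42); S=lambda u,v:(u/8+230-.44,v/8+140-.44)
obs=[("top",(142,85,0),T(111,72)),("top",(142,-85,0),T(604,86)),("top",(0,85,0),T(119,417)),("top",(0,-85,0),T(600,432)),
("side",(142,85,0),S(470,80)),("side",(142,-85,0),S(650,247)),("side",(0,-85,0),S(280,455))]
def W(q,P):
    P=np.array(P)/1000.; x,y,z=P
    l=np.array([x*c-z*s,y,x*s+z*c+.03]); a=q[2]; R=np.array([[np.cos(a),-np.sin(a),0],[np.sin(a),np.cos(a),0],[0,0,1]])
    return R@l+[q[0],q[1],0]
f=lambda q:np.concatenate([proj(D[n],W(q,P))[0]-o for n,P,o in obs])
r=least_squares(f,[.5,.2,0]); print(r.x,np.round(r.fun,1))
q=r.x
for P in [(43.5,0,8),(43.5,0,24)]: print(P,W(q,P))
```

```text
[ 0.50071718  0.21102679 -0.01754401] [-0.2 -0.2  0.2 -0.1 -0.2 -0.   0.2 -0.3 -0.2  0.3 -0.1  0.3 -0.3 -0. ]
(43.5, 0, 8) [0.53885178 0.21035769 0.05239542]
(43.5, 0, 24) [0.5333803  0.21045369 0.0674305 ]
```

Candidates (top image): green (369,184); look-alikes brown (302,191) and (288,257), pink (376,135) and (428,152); also blue (342,249) and white (416,244). I choose (369,184): the crop shows a green face with gold edges. The stand fit residual is under 0.4 px.

Request:
servo_tool(targets="0 0 0 -0.18; 0 0 0 -0.173; 50 -2 0 0; 50 -2 0 0; 50 -2 0 0; 50 -2 0 0; 50 -2 0 0; 50 -2 0 0; 50 -2 0 0; 50 -2 0 0; 50 -2 0 0; 50 -2 0 0; 50 -2 0 0; 50 -2 0 0; 0 0 50 0; 0 0 50 0", hand=1, squeeze=8)

```text
time: 2.75
tool_pos: [0.6251, -0.1372, 0.1429]
tool_rot: [3.128, -0.007, 0.607]
contact_force: [0.7, -1.6, -0.4]
opening: 0.0917
```

```bash
cat >> h.py <<'E'
def go(target,yaw):
    from cell import telemetry
    from scipy.spatial.transform import Rotation as Ro
    s=telemetry.observe(); R=Ro.from_euler("xyz",s["tool_rot"]).as_matrix()
    d=R.T@(np.array(target)-1000*s["tool_pos"]); dy=s["tool_rot"][2]-yaw; dy=(dy+np.pi/2)%np.pi-np.pi/2
    print("t",round(s["time"],2),"pos",np.round(1000*s["tool_pos"],1),"rpy",np.round(s["tool_rot"],4),"F",np.round(s["contact_force"],1),"op",round(s["opening"],4),"delta",np.round(d,1),"turn",round(dy,3))
E
python3 - <<'E'
from h import *
from cell import cams
go([617,-143.8,70],.597)
p=cams.read_camera("wrist"); cv2.imwrite("pics/c_w.png",p["color"][:,:,::-1])
m=mask(p,"green"); v,u=np.nonzero(m); print(len(u),u.mean() if len(u) else 0,v.mean() if len(u) else 0)
if len(u): print(pose(p,"green",.016,(u.mean(),v.mean()),150))
E
```

```text
t 2.75 pos [ 625.1 -137.2  142.9] rpy [ 3.1275 -0.0068  0.6074] F [ 0.7 -1.6 -0.4] op 0.0917 delta [-10.9  -0.3  72.8] turn 0.01
5060 312.90573122529645 201.93320158102767
(array([ 6.18178e+02, -1.42871e+02,  7.76210e+01,  4.32020e+01,
        5.96000e-01]), 5060, array([ 619.3, -142.1]))
```

View pics/c_w.png

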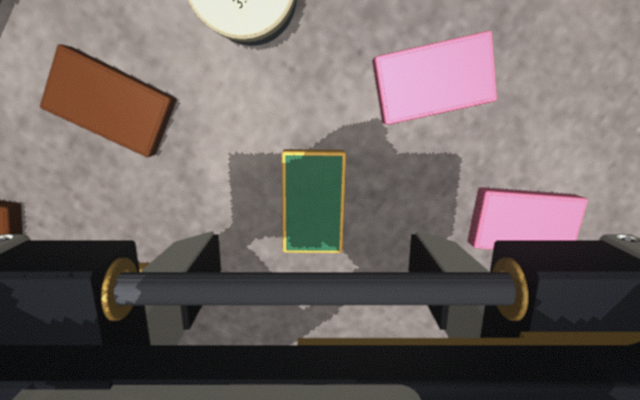

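The wrist view shows the green plaque at (313,202), centred between the fingers. Its measured position (618,-143) agrees with the top and side cameras.

Request:
servo_tool(targets="-10 0 30 0.01; 0 0 42 0; 0 0 20 0; 0 0 20 0; 0 0 0 0")

```text
time: 3.42
tool_pos: [0.6143, -0.1432, 0.0226]
tool_rot: [3.138, 0.0, 0.596]
contact_force: [0.1, -0.4, 0.4]
opening: 0.0918
```

```bash
python3 -c "
from h import *
go([617.5,-143.4,18.5],.597)"
```

```text
t 3.42 pos [ 614.3 -143.2   22.6] rpy [3.1377e+00 4.0000e-04 5.9620e-01] F [ 0.1 -0.4  0.4] op 0.0918 delta [2.5 2.  4.2] turn -0.001
```

Request:
servo_tool(targets="2.5 2 4 0; 0 0 0 0; 0 0 0 0")

```text
time: 3.8
tool_pos: [0.6196, -0.1443, 0.022]
tool_rot: [3.134, -0.003, 0.596]
contact_force: [-0.8, -0.2, 0.3]
opening: 0.0918
```

Request:
servo_tool(targets="0 0 0 0; 0 0 0 0; 0 0 0 0; 0 0 0 0; 0 0 0 0; 0 0 0 0; 0 0 0 0; 0 0 0 0", hand=0, squeeze=8)

```text
time: 4.8
tool_pos: [0.6198, -0.1442, 0.0229]
tool_rot: [3.133, -0.003, 0.596]
contact_force: [0.3, 0.9, -0.2]
opening: 0.0499
```

Request:
servo_tool(targets="0 0 -20 0; 0 0 -50 0; 0 0 -50 0; 0 0 -10 0")

```text
time: 5.3
tool_pos: [0.6177, -0.1433, 0.1536]
tool_rot: [3.137, 0.0, 0.596]
contact_force: [0.4, -0.5, -1.6]
opening: 0.05
```

```bash
python3 -c "
from h import *
from cell import cams
go([560,211,150],-.0175)
p=cams.read_camera('wrist'); cv2.imwrite('pics/d_w.png',p['color'][:,:,::-1])"
```

```text
t 5.3 pos [ 617.7 -143.3  153.6] rpy [3.1375e+00 3.0000e-04 5.9600e-01] F [ 0.4 -0.5 -1.6] op 0.05 delta [ 151.1 -325.6    2.2] turn 0.613
```

View pics/d_w.png

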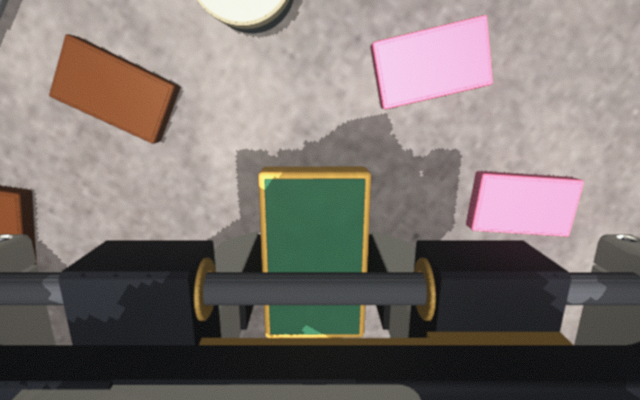

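Request:
servo_tool(targets="0 0 0 0.155; 0 0 0 0.155; 0 0 0 0.155; 0 0 0 0.15; -7 -39 0 0; -7 -39 0 0; -7 -39 0 0; -7 -39 0 0; -7 -39 0 0; -7 -39 0 0; -7 -39 0 0; -7 -39 0 0; -7 -39 0 0; 0 0 0 0")

```text
time: 7.1
tool_pos: [0.5533, 0.2208, 0.1243]
tool_rot: [3.14, 0.046, -0.043]
contact_force: [-0.7, -0.9, -1.4]
opening: 0.0498
```

```bash
python3 -c "
from h import *
from cell import cams
go([554,210.6,95],-.0175)
p=cams.read_camera('side'); cv2.imwrite('pics/e_s.png',cv2.resize(p['color'][100:240,200:380,::-1],None,fx=4,fy=4))"
```

```text
t 7.1 pos [553.3 220.8 124.3] rpy [ 3.1403  0.0463 -0.0431] F [-0.7 -0.9 -1.4] op 0.0498 delta [ 2.5 10.1 29.3] turn -0.026
```

View pics/e_s.png

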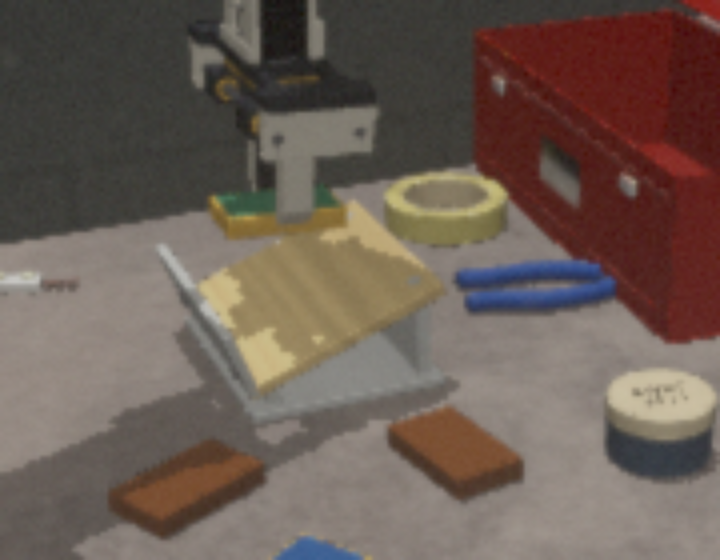

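Request:
servo_tool(targets="2 9 10 -0.026; 0 0 8 0; 0 0 0 0")

```text
time: 7.52
tool_pos: [0.5534, 0.2074, 0.1027]
tool_rot: [3.139, 0.051, -0.021]
contact_force: [-0.4, -0.8, -1.6]
opening: 0.0499
```

```bash
python3 -c "
from h import *
go([552,210.6,85],-.0175)"
```

```text
t 7.53 pos [553.4 207.4 102.7] rpy [ 3.1387  0.0513 -0.0206] F [-0.4 -0.8 -1.6] op 0.0499 delta [-0.5 -3.3 17.8] turn -0.003
```

Request:
servo_tool(targets="0 -3 6 0; 0 0 4 0; 0 0 4 0; 0 0 0 0")

```text
time: 8.02
tool_pos: [0.5532, 0.2103, 0.0882]
tool_rot: [3.139, 0.05, -0.022]
contact_force: [-0.8, 0.5, -0.9]
opening: 0.0496
```

```bash
python3 -c "
from h import *
go([550,210.6,70],-.0175)"
```

```text
t 8.03 pos [553.2 210.3  88.2] rpy [ 3.1389  0.0503 -0.0219] F [-0.8  0.5 -0.9] op 0.0496 delta [-2.2 -0.3 18.4] turn -0.004
```

Near contact. Next I press down gently so the plaque pivots between the pads.

Request:
servo_tool(targets="0 0 4 0; 0 0 4 0; 0 0 4 0; 0 0 3 0", squeeze=5)

```text
time: 8.52
tool_pos: [0.5521, 0.2104, 0.0728]
tool_rot: [3.139, 0.05, -0.022]
contact_force: [0.0, -0.4, -0.5]
opening: 0.05
```

```bash
python3 -c "
from h import *
from cell import cams
go([548,210.6,70],-.0175)
p=cams.read_camera('side'); cv2.imwrite('pics/f_s.png',cv2.resize(p['color'][110:220,220:340,::-1],None,fx=5,fy=5,interpolation=2))"
```

```text
t 8.53 pos [552.1 210.4  72.8] rpy [ 3.139   0.0503 -0.0217] F [ 0.  -0.4 -0.5] op 0.05 delta [-4.  -0.1  3. ] turn -0.004
```

View pics/f_s.png

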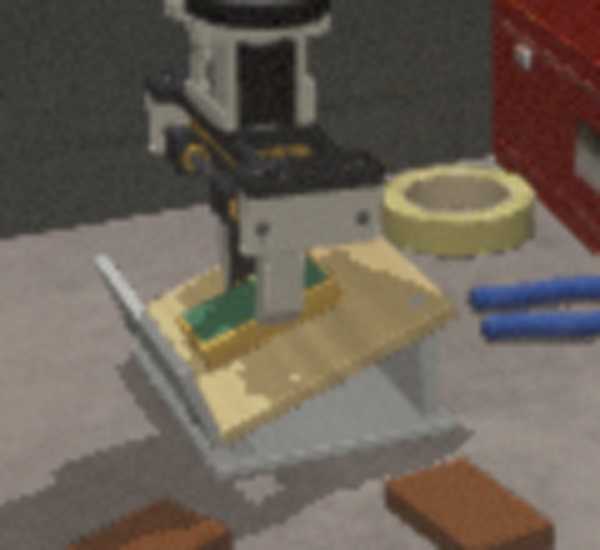

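Request:
servo_tool(targets="0 0 3 0; -4 0 2 0; -4 0 2 0; -3 0 1.5 0; 0 0 0 0")

```text
time: 9.2
tool_pos: [0.542, 0.2108, 0.0661]
tool_rot: [3.14, 0.045, -0.022]
contact_force: [-0.9, 0.0, 0.8]
opening: 0.05
```

```bash
python3 -c "
from h import *
from cell import cams
go([538,210.6,65],-.0175)
p=cams.read_camera('side'); cv2.imwrite('pics/g_s.png',cv2.resize(p['color'][110:220,220:340,::-1],None,fx=5,fy=5,interpolation=2))"
```

```text
t 9.2 pos [542.  210.8  66.1] rpy [ 3.14    0.0452 -0.0217] F [-0.9  0.   0.8] op 0.05 delta [-4.   0.3  1.3] turn -0.004
```

View pics/g_s.png

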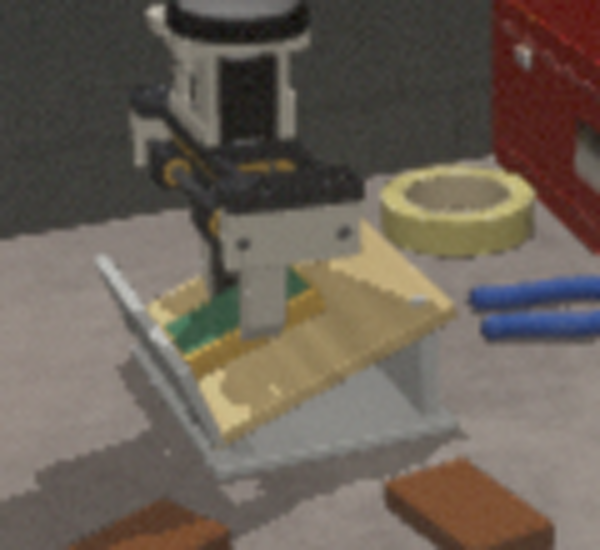

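Nearly at the ledge; I slide a bit more, watching the force.

Request:
servo_tool(targets="-3 0 1.5 0; -3 0 1.5 0; 0 0 0 0")

```text
time: 9.62
tool_pos: [0.5388, 0.211, 0.0648]
tool_rot: [3.141, 0.038, -0.022]
contact_force: [-1.3, -0.1, -0.4]
opening: 0.0499
```

```bash
python3 -c "
from h import *
from cell import cams
go([538,210.6,65],-.0175)
p=cams.read_camera('top'); cv2.imwrite('pics/h_t.png',cv2.resize(p['color'][150:245,170:290,::-1],None,fx=6,fy=6,interpolation=2))"
```

```text
t 9.62 pos [538.8 211.   64.8] rpy [ 3.141   0.0378 -0.0218] F [-1.3 -0.1 -0.4] op 0.0499 delta [-0.8  0.4 -0.2] turn -0.004
```

View pics/h_t.png

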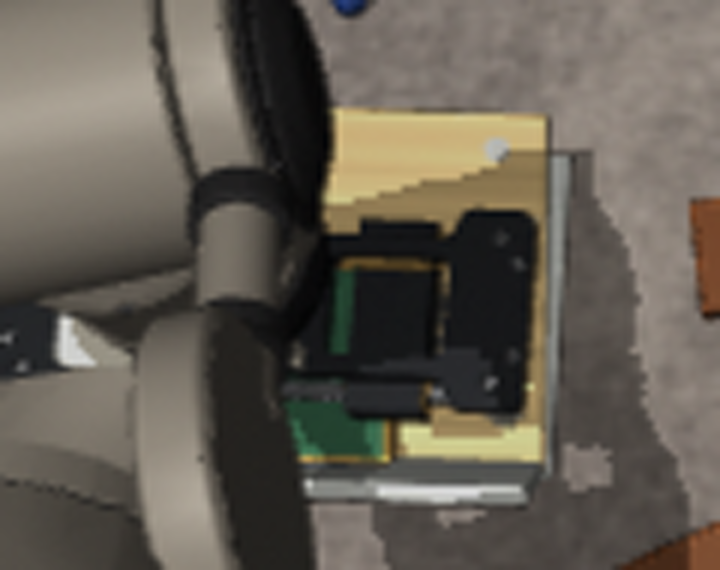

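Request:
servo_tool(targets="-1 0 0 0; 0 0 0 0; 0 0 0 0")

```text
time: 10.05
tool_pos: [0.5387, 0.211, 0.0648]
tool_rot: [3.141, 0.036, -0.022]
contact_force: [1.6, 0.1, 2.1]
opening: 0.0501
```

Request:
servo_tool(targets="0 0 0 0; 0 0 0 0; 0 0 0 0; 0 0 0 0; 0 0 0 0; 0 0 -20 0; 0 0 -40 0; 0 0 -40 0; 0 50 -20 0; 0 50 0 0; 0 50 0 0; 0 50 0 0", hand=1)

```text
time: 11.55
tool_pos: [0.537, 0.0089, 0.1877]
tool_rot: [3.139, 0.042, -0.015]
contact_force: [1.1, 0.2, -1.0]
opening: 0.0919
```

```bash
python3 -c "
from h import *
from cell import cams
go([463,-261,150],.103)
for n in ('top','side'):
  p=cams.read_camera(n); pickle.dump(p,open('i_%s.pkl'%n,'wb'))
  a=p['color'][150:245,170:290,::-1] if n=='top' else p['color'][110:220,220:340,::-1]
  cv2.imwrite('pics/i_%s.png'%n,cv2.resize(a,None,fx=5,fy=5,interpolation=2))"
```

```text
t 11.55 pos [537.    8.9 187.7] rpy [ 3.1394  0.0415 -0.0147] F [ 1.1  0.2 -1. ] op 0.0919 delta [-68.5 270.9  41.1] turn -0.118
```

View pics/i_top.png

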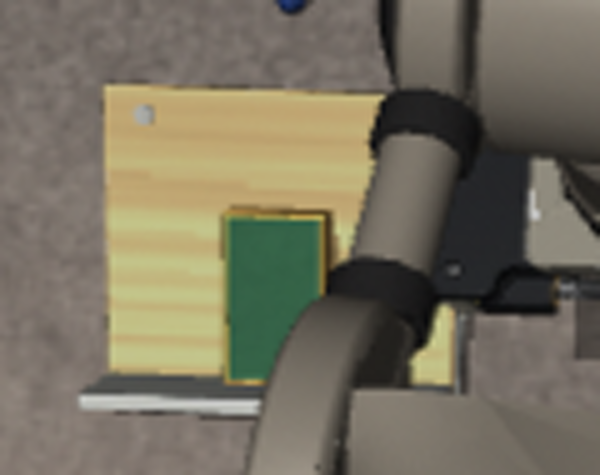

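View pics/i_side.png

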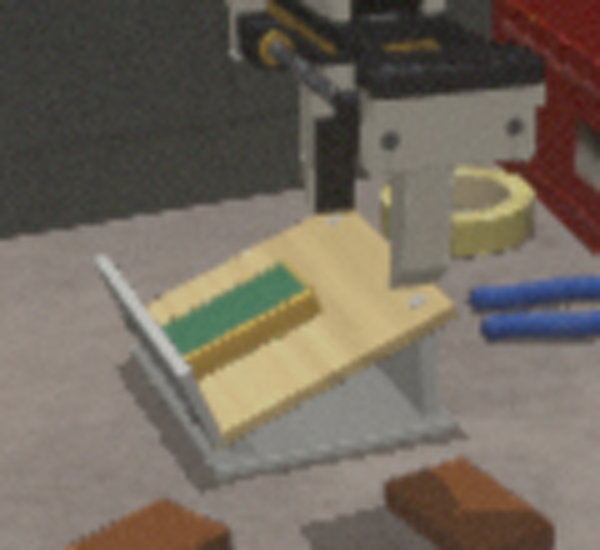

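Green lies flat, against the ledge and central (green face around (275,300) in the top crop). Now the white plaque.

Request:
servo_tool(targets="0 0 0 -0.118; -9 34 0 0; -9 34 0 0; -9 34 0 0; -9 34 0 0; -9 34 0 0; -9 34 0 0; -9 34 0 0; -9 34 0 0; 0 0 20 0; 0 0 0 0")

```text
time: 13.02
tool_pos: [0.4928, -0.275, 0.1694]
tool_rot: [-3.137, 0.041, 0.104]
contact_force: [0.4, 0.3, 0.5]
opening: 0.092
```

Run:
```python
from h import *
from cell import cams
p=cams.read_camera("wrist"); cv2.imwrite("pics/j_w.png",p["color"][:,:,::-1])
u0=proj(p,[.4627,-.261,.016])[0]; print(u0)
print(pose(p,"white",.016,u0,90))
go([463,-261,80],.103)
```

```text
[296.02383795 208.36179142]
(array([ 4.63360e+02, -2.60677e+02,  7.88930e+01,  4.39950e+01,
        1.00000e-01]), 4234, array([ 464.9, -260.5]))
t 13.07 pos [ 493.5 -275.5  170.7] rpy [-3.1393  0.0387  0.1046] F [ 0.1 -0.9  0.8] op 0.0919 delta [-25.3 -17.4  91.7] turn 0.002
```

View pics/j_w.png

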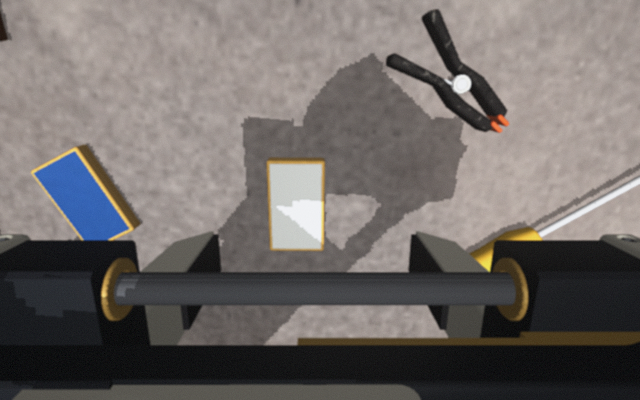

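Request:
servo_tool(targets="-14 -9 30 0; -10 -8 30 0; 0 0 15 0; 0 0 0 0")

```text
time: 13.58
tool_pos: [0.4685, -0.2606, 0.099]
tool_rot: [3.138, 0.032, 0.108]
contact_force: [0.7, 0.9, 0.7]
opening: 0.0917
```

```bash
python3 -c "
from h import *
go([463,-260.7,20.5],.101)"
```

```text
t 13.57 pos [ 468.5 -260.6   99. ] rpy [3.1384 0.0322 0.1078] F [0.7 0.9 0.7] op 0.0917 delta [-3.  -0.7 78.7] turn 0.007
```

Request:
servo_tool(targets="-3 -1 30 0.006; 0 0 20 0; 0 0 14 0; 0 0 0 0; 0 0 0 0")

```text
time: 14.2
tool_pos: [0.4697, -0.2637, 0.0392]
tool_rot: [3.13, 0.023, 0.103]
contact_force: [-0.6, -0.5, -0.1]
opening: 0.0917
```

```bash
python3 -c "
from h import *
go([463,-260.7,20.5],.101)"
```

```text
t 14.2 pos [ 469.7 -263.7   39.2] rpy [3.1295 0.0225 0.1029] F [-0.6 -0.5 -0.1] op 0.0917 delta [-6.  -3.9 18.8] turn 0.002
```

Request:
servo_tool(targets="-5 -3 8 0; -1 -1 8 0; 0 0 2 0; 0 0 0 0")

```text
time: 14.7
tool_pos: [0.463, -0.2607, 0.0214]
tool_rot: [3.128, 0.021, 0.103]
contact_force: [-0.0, -0.2, -0.1]
opening: 0.0918
```

```bash
python3 -c "
from h import *
go([463,-260.7,20.5],.101)"
```

```text
t 14.7 pos [ 463.  -260.7   21.4] rpy [3.1281 0.0211 0.1028] F [-0.  -0.2 -0.1] op 0.0918 delta [ 0.  -0.   0.9] turn 0.002
```

Request:
servo_tool(targets="0 0 0 0; 0 0 0 0; 0 0 0 0; 0 0 0 0; 0 0 0 0; 0 0 0 0; 0 0 0 0; 0 0 -20 0; 0 0 -40 0; 0 0 -50 0; 0 0 -40 0; 0 0 0 0", hand=0, squeeze=8)

```text
time: 16.2
tool_pos: [0.4658, -0.2581, 0.1751]
tool_rot: [3.13, 0.023, 0.103]
contact_force: [-0.0, 1.3, -0.7]
opening: 0.0497
```

```bash
python3 -c "
from h import *
from cell import cams
go([548,211,170],-.0175)
p=cams.read_camera('wrist'); cv2.imwrite('pics/k_w.png',p['color'][:,:,::-1])"
```

```text
t 16.2 pos [ 465.8 -258.1  175.1] rpy [3.1297 0.0225 0.1027] F [-0.   1.3 -0.7] op 0.0497 delta [ 130.  -458.2   -3.2] turn 0.12
```

View pics/k_w.png

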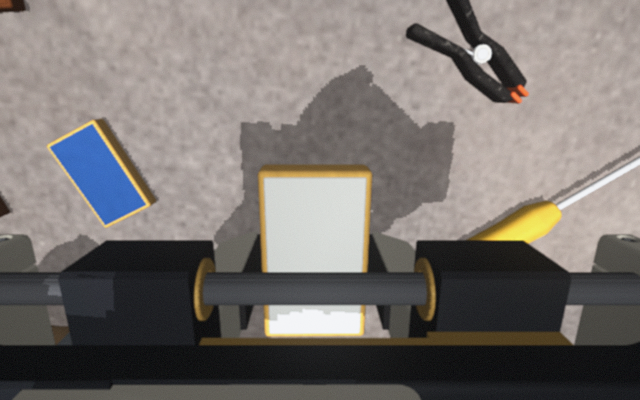

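Request:
servo_tool(targets="0 0 0 0.12; 7 -39 -2 0; 7 -39 -2 0; 7 -39 -2 0; 7 -39 -2 0; 7 -39 -2 0; 7 -39 -2 0; 7 -39 -2 0; 7 -39 -2 0; 7 -39 -2 0; 7 -39 -2 0; 4 -39 -2 0; 0 -20 0 0; 0 0 0 0; 0 0 0 0")

```text
time: 18.12
tool_pos: [0.5399, 0.2029, 0.164]
tool_rot: [3.132, 0.067, -0.025]
contact_force: [0.6, -0.1, -0.6]
opening: 0.0497
```

```bash
python3 -c "
from h import *
go([549,210.6,125],-.0175)"
```

```text
t 18.12 pos [539.9 202.9 164. ] rpy [ 3.132   0.0671 -0.0253] F [ 0.6 -0.1 -0.6] op 0.0497 delta [11.5 -8.3 38.3] turn -0.008
```

Request:
servo_tool(targets="8 -5 10 -0.008; 4 -3 10 0; 0 0 8 0; 0 0 0 0")

```text
time: 18.62
tool_pos: [0.551, 0.2077, 0.1325]
tool_rot: [3.132, 0.068, -0.021]
contact_force: [0.1, 0.4, -0.7]
opening: 0.0499
```

```bash
python3 -c "
from h import *
go([549,210.6,100],-.0175)"
```

```text
t 18.62 pos [551.  207.7 132.5] rpy [ 3.1317  0.0685 -0.0207] F [ 0.1  0.4 -0.7] op 0.0499 delta [ 0.1 -3.2 32.5] turn -0.003
```

Request:
servo_tool(targets="1 -3 10 -0.003; 0 0 10 0; 0 0 8 0; 0 0 0 0", squeeze=5)

```text
time: 19.12
tool_pos: [0.5499, 0.2106, 0.1025]
tool_rot: [3.132, 0.069, -0.017]
contact_force: [0.4, 0.4, -0.7]
opening: 0.0499
```

```bash
python3 -c "
from h import *
from cell import cams
go([547,210.6,85],-.0175)
p=cams.read_camera('side'); cv2.imwrite('pics/l_s.png',cv2.resize(p['color'][110:220,220:340,::-1],None,fx=5,fy=5,interpolation=2))"
```

```text
t 19.12 pos [549.9 210.6 102.5] rpy [ 3.1319  0.0686 -0.0173] F [ 0.4  0.4 -0.7] op 0.0499 delta [-1.7 -0.1 17.7] turn 0.0
```

View pics/l_s.png

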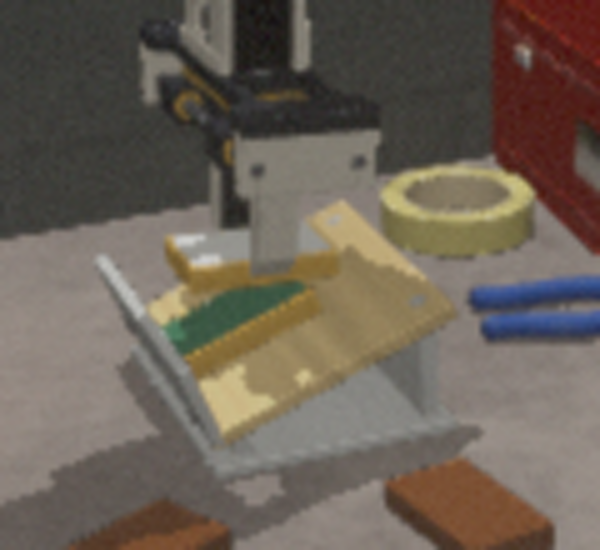

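Request:
servo_tool(targets="0 0 5 0; 0 0 4 0; 0 0 4 0; 0 0 3 0; 0 0 0 0")

```text
time: 19.8
tool_pos: [0.5491, 0.2107, 0.0869]
tool_rot: [3.133, 0.067, -0.017]
contact_force: [-0.6, -0.1, -0.7]
opening: 0.0501
```

```bash
python3 -c "
from h import *
from cell import cams
go([534.5,210.6,81],-.0175)
p=cams.read_camera('side'); cv2.imwrite('pics/m_s.png',cv2.resize(p['color'][110:220,220:340,::-1],None,fx=5,fy=5,interpolation=2))"
```

```text
t 19.8 pos [549.1 210.7  86.9] rpy [ 3.1326  0.067  -0.0173] F [-0.6 -0.1 -0.7] op 0.0501 delta [-14.2   0.3   6.9] turn 0.0
```

View pics/m_s.png

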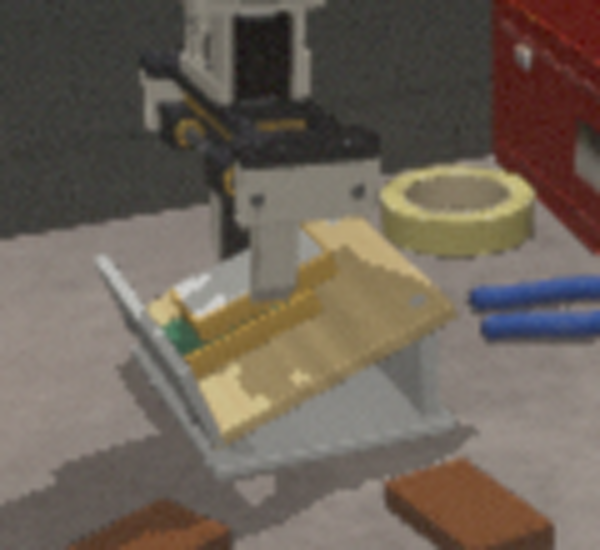

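White is flat on green and about 15 mm up from the ledge. I slide it down.

Request:
servo_tool(targets="-4 0 2 0; -4 0 2 0; -4 0 2 0; -3 0 1.5 0; 0 0 0 0")

```text
time: 20.48
tool_pos: [0.5333, 0.211, 0.0806]
tool_rot: [3.133, 0.065, -0.017]
contact_force: [0.4, 0.1, -1.5]
opening: 0.05
```

```bash
python3 -c "
from h import *
go([534,210.6,81],-.0175)"
```

```text
t 20.48 pos [533.3 211.   80.6] rpy [ 3.1329  0.0647 -0.0172] F [ 0.4  0.1 -1.5] op 0.05 delta [ 0.6  0.4 -0.5] turn 0.0
```

Request:
servo_tool(targets="-1.5 0 0.5 0; 0 0 0 0")

```text
time: 20.72
tool_pos: [0.5332, 0.2108, 0.0807]
tool_rot: [3.133, 0.061, -0.017]
contact_force: [0.3, -0.5, -0.4]
opening: 0.05
```

Request:
servo_tool(targets="0 0 0 0; 0 0 0 0; 0 0 0 0; 0 0 0 0; 0 0 0 0; 0 0 -20 0; 0 0 -40 0; 0 0 -40 0; 0 50 -20 0; 0 50 0 0; 0 50 0 0; 0 50 0 0; 0 50 0 0; 0 0 0 0", hand=1)

```text
time: 22.48
tool_pos: [0.5358, -0.0449, 0.2062]
tool_rot: [3.131, 0.064, -0.015]
contact_force: [0.1, -0.1, -1.0]
opening: 0.0917
```

Run:
```python
from h import *
from cell import cams
go([463,-261,150],.103)
for n in ('top','side'):
  p=cams.read_camera(n); pickle.dump(p,open('n_%s.pkl'%n,'wb'))
  a=p['color'][150:245,170:290,::-1] if n=='top' else p['color'][110:220,220:340,::-1]
  cv2.imwrite('pics/n_%s.png'%n,cv2.resize(a,None,fx=5,fy=5,interpolation=2))
  a=.01754; c,s=np.cos(np.deg2rad(20)),np.sin(np.deg2rad(20))
  Rz=np.array([[np.cos(a),np.sin(a),0],[-np.sin(a),np.cos(a),0],[0,0,1]])
  Rb=Rz@np.array([[c,0,-s],[0,1,0],[s,0,c]]); o=np.array([.5007,.2110,.03])
  q=dict(p); q["R"]=np.array(p["R"])@Rb; q["t"]=np.array(p["R"])@o+np.array(p["t"])
  u0=proj(q,[.0425,0,.032])[0]; print(n,u0)
  try: print(pose(q,"white",.032,u0,22))
  except Exception as e: print(e)
```

```text
t 22.48 pos [535.8 -44.9 206.2] rpy [ 3.1314  0.0636 -0.0147] F [ 0.1 -0.1 -1. ] op 0.0917 delta [-65.9 216.6  62.8] turn -0.118
top [222.54916381 210.93066521]
(array([ 4.2190e+01,  2.4900e-01,  4.0323e+01,  7.8273e+01, -3.0000e-03]), 591, array([42.4,  0. ]))
side [263.72458496 167.06854173]
(array([ 38.854,  11.977,  86.996, 149.767,  -1.566]), 270, array([34.2,  3.5]))
```

View pics/n_top.png

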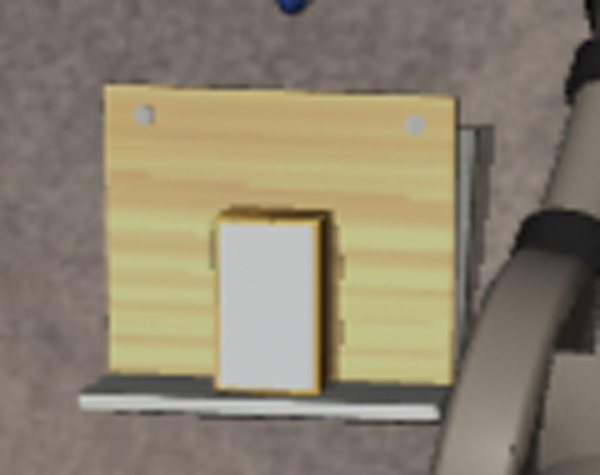

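View pics/n_side.png

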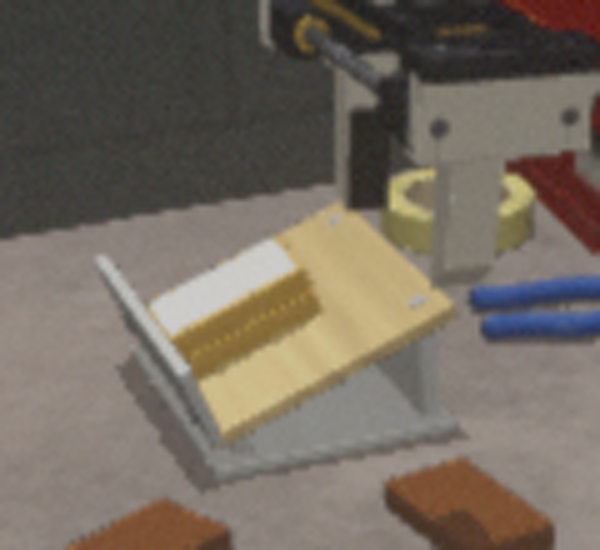

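```bash
python3 -c "
from h import *
from cell import cams
p=cams.read_camera('side')
print(pose(p,'blue',.016,(272,247),25)); 
for r in cams.cut_out(p,'tin_center')[:1]: print(r['extent'])
from cell import robot
print(robot.hand_in())"
```

```text
(array([470.96 , -65.055,  27.24 ,  28.265,  -1.08 ]), 54, array([475.6, -66.1]))
[364.4, 206.4, 27.9, 29.3]
the job is handed in; nothing more can be done
None
```

Run:
```python
from h import *
for n,sd in (("top",(342,249)),("side",(272,247))):
    p=pickle.load(open(f"n_{n}.pkl","rb"))
    a=p["color"][sd[1]-40:sd[1]+40,sd[0]-50:sd[0]+50,::-1]; cv2.imwrite(f"pics/o_{n}.png",cv2.resize(a,None,fx=4,fy=4))
a=np.hstack([cv2.imread("pics/o_top.png"),cv2.imread("pics/o_side.png")]);cv2.imwrite("pics/o.png",a)
```

```text
(no output)
```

View pics/o.png

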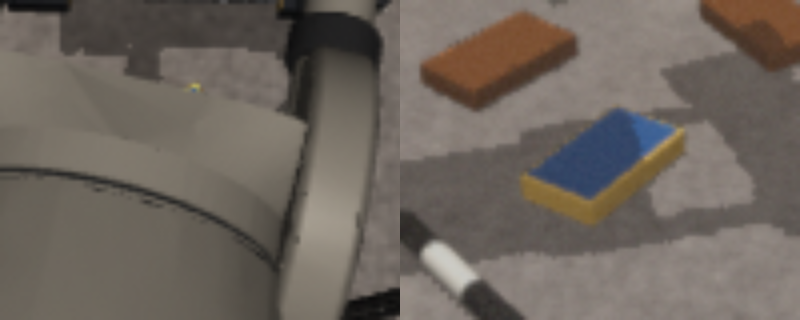

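The green plaque is on the stand against the ledge with the white one stacked on top, both released, and I handed the job in at about 22.6 s. For each plaque I gripped it across its width and pressed it on so it pivoted to the slope. I then slid it down to the ledge and let go.

**White plaque:** in the last top picture its face centre is at x = 42.2 mm and y = 0.2 mm in the bed frame, turned about 0 rad, and the side picture shows it flat on the green one. The side-camera measurement of white was wrong because its colour mask merged with the ledge, so I ignored it.

**Green plaque:** I judged it by eye from the pictures after release. It lay flat, in the middle of the width and touching the ledge. I did not compute its position.

**Tin:** the network put it within about 2 px of its starting place in the side picture.

**Blue plaque:** my last numeric check disagreed, giving (471, -65) mm against (449, -73) mm at the start. It found only 54 pixels, because the arm's shadow covered most of the blue face. The side picture just before, viewed after handing in, shows the plaque at the pixel position where it started. The arm hid it from the top camera.

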